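# Show which dessert cup goes where

## Robot

A 6-joint arm with a two-finger parallel gripper is mounted at the origin on a cart in front of the work surface, level with it; the furniture and walls round the work are solid. World frame = base frame: x ahead of the robot, y to its left, z up, the work surface at z = 0. Lengths are in m, angles in rad, forces in N, time in s.
With the tool pointing down it reaches from about 0.35 to 0.775 m from the base axis. Payload 7.3 kg.
Tool frame: the origin (TCP) lies on the centre line of the jaws, within the pads' length; the fingertips stand 17 mm ahead of it and the grasp point (between the pads) lies 2 mm behind it (robot.tcp_to_tips is the distance from the TCP to the fingertips, in m); z points along the fingers, y is the line along which they close (so a half turn about z gives the same grasp; the last joint's range is limited). The gripper opens to 92 mm and grips with 3 to 60 N. Pads are 19 mm wide; open, the fingers measure 130 mm over their backs; the gripper's body (75 mm by 190 mm) begins 47 mm behind the grasp point.
Start: joints at [-1.433, 0.342, 1.524, -0, 1.275, -0.146], TCP at [0.147, -0.504, 0.244] pointing down, gripper open.
Joint ranges: [-2.53, 2.53], [-0.77, 2.02], [0.04, 2.7], [-1, 4.14], [0.28, 2.66], [-3.11, 3.11]. Speed limits (rad/s): [2.57, 2.57, 3.14, 3.14, 3.14, 3.14].

## Interface

Orientations are given as [roll, pitch, yaw] about the fixed x, y, z axes, in that order (R = Rz(yaw) Ry(pitch) Rx(roll)).
In Python, from cell import robot gives the robot as it stands. The module is installed in compiled form; this text tells all that it offers.
- The arm moves only by the tool carry_out, never from a script. Its argument "commands" is a list of rows, each a list of 3 entries, a list of its own where there are three numbers: the shift along the tool's x, y, z in m, then the turn about the tool's z in rad, then the opening, from 0 (shut) to 1 (fully open). In form: [[[dx, dy, dz], yaw, claw], ...]. A call has 1 to 20 rows; each row shifts and turns the commanded pose from where the row before left it, along the tool's axes as they then stand; what a row does not reach is not made up. A row lasts 1/8 s, in which the tool goes at most 62.5 mm and 10.7 degrees, less where a joint would pass 70% of its speed; a pose out of reach is approached as far as the arm can. A call is refused whole if a number of a shift passes 0.0625 or a number of a turn 0.188, either way. A call with a gripper value outside its range is refused whole. The fingers move at their own pace and stop on an object; "newtons" is the grip in N (left out, the last holds). Time passes only in rows, so rows that do not move let the fingers close. It gives the time, the measured TCP pose, the force, the opening and the grip force at its end, in the units of the state.
- robot.observe(): the state, without advancing time (a new reading comes with each control period).
- robot.read_camera(name): name is "side" or "top" or "wrist"; returns a dict with "pixels" (480x640x3 uint8, red, green, blue), "fx", "fy", "cx", "cy" (pixels), "view" (4x4, takes a point from world to camera coordinates); the wrist camera has in their place "T_tool_cam" (4x4, takes a point from camera to tool coordinates, whose origin is the TCP and whose axes are the flange's). Camera axes: x right, y up, looking along -z (the intrinsics and any distortion apply to the point x, -y, -z); pixel columns grow to the right and rows downward; lengths in m; the calibration is good to about 2 mm. A picture is of the moment at which its call begins: read the wrist's pose just before it. There is no depth.
- robot.hand_in(): hands the job in; it is judged then, once.
Trained networks look in a picture, given as the dict that the camera call returned (one of the last four; its "shot" number tells which), for a name from the list of things; names that differ only in an ending like _2 or _b are one class to them, and where a whole thing is asked for, a point or a joint stands for the part that bears it (a point fixed in the world has none). Each returns a list of dicts, best first, with "p" (0 to 1); they miss things now and then, are a little off and sometimes report something else, mostly with a low value. They report only what shows in the picture. A call takes as long as a camera call.
- robot.find_in(picture, name): "at" ([column, row] in pixels, amid what is visible of it).
- robot.tip_of(picture, name): "at" ([column, row] in pixels: a listed point, or the origin of a listed thing).
The state is a dict: "time": time; "qpos": joint angles; "qvel": joint speeds; "joint_efforts": joint torques, N m; "tool_pos": TCP position; "tool_rot": TCP orientation; "contact_force": force on the tool from outside, world axes, zero at the start; "torque": the same for the moment, N m; "opening": finger opening in m; "grip_force": force on a finger pad.
Only numpy, scipy, OpenCV 4.12 (cv2) and the standard library are available. Lean on these libraries where they do the work, as an engineer would, in place of code of your own. Each camera call takes 0.05 s, during which the arm holds its last target. There are 200 camera calls.

## Task

Show a helper which dessert cup still has to go into the cup rack, and where: with the fingertips just above it (a few centimetres), point down at the centre of the one filled cup that stands alone on the worktop and pause there for a good second, then point in the same way at the middle of the rack's one empty place. Touch and move nothing on the way. Finish holding the arm still in that last pose, still pointing at the empty place.

Things in the scene. Friction and masses are not known exactly. Their poses are not given: they have to be found in the camera images.
- rack: flat aluminium cup rack lying on the worktop, 166 x 242 x 12 mm, fixed, with six through-holes of 64 mm in two rows of three (75 mm apart) and a low wire bail handle, 29 mm high, at each short end; origin at the centre of its underside, its long side along its own y. It lies turned by up to 0.25 rad
- place_1 (a point): centre of the rack's near (-x), right (-y) hole (in the rack's own frame), at the rack's upper face, 12 mm above the worktop. A cup stands on the worktop inside each hole but one, its centre within 4 mm of the hole's
- place_2 (a point): centre of the rack's near (-x), middle hole (in the rack's own frame), at the rack's upper face, 12 mm above the worktop. A cup stands on the worktop inside each hole but one, its centre within 4 mm of the hole's
- place_3 (a point): centre of the rack's near (-x), left (+y) hole (in the rack's own frame), at the rack's upper face, 12 mm above the worktop. A cup stands on the worktop inside each hole but one, its centre within 4 mm of the hole's
- place_4 (a point): centre of the rack's far (+x), right (-y) hole (in the rack's own frame), at the rack's upper face, 12 mm above the worktop. A cup stands on the worktop inside each hole but one, its centre within 4 mm of the hole's
- place_5 (a point): centre of the rack's far (+x), middle hole (in the rack's own frame), at the rack's upper face, 12 mm above the worktop. A cup stands on the worktop inside each hole but one, its centre within 4 mm of the hole's
- place_6 (a point): centre of the rack's far (+x), left (+y) hole (in the rack's own frame), at the rack's upper face, 12 mm above the worktop. A cup stands on the worktop inside each hole but one, its centre within 4 mm of the hole's
- cup_a: pleated paper portion cup of set custard, tapered, 59 mm across the rim, 42 to 46 mm tall; origin at the centre of its underside, z up. All six cups are alike; five stand in the rack and one, a different one each time, stands alone on the worktop
- cup_b: pleated paper portion cup of set custard, tapered, 59 mm across the rim, 42 to 46 mm tall; origin at the centre of its underside, z up. All six cups are alike; five stand in the rack and one, a different one each time, stands alone on the worktop
- cup_c: pleated paper portion cup of set custard, tapered, 59 mm across the rim, 42 to 46 mm tall; origin at the centre of its underside, z up. All six cups are alike; five stand in the rack and one, a different one each time, stands alone on the worktop
- cup_d: pleated paper portion cup of set custard, tapered, 59 mm across the rim, 42 to 46 mm tall; origin at the centre of its underside, z up. All six cups are alike; five stand in the rack and one, a different one each time, stands alone on the worktop
- cup_e: pleated paper portion cup of set custard, tapered, 59 mm across the rim, 42 to 46 mm tall; origin at the centre of its underside, z up. All six cups are alike; five stand in the rack and one, a different one each time, stands alone on the worktop
- cup_f: pleated paper portion cup of set custard, tapered, 59 mm across the rim, 42 to 46 mm tall; origin at the centre of its underside, z up. All six cups are alike; five stand in the rack and one, a different one each time, stands alone on the worktop
- cup_sleeve: nested stack of empty paper cups, 60 mm across, 86 mm tall, standing loose behind the work to the right; origin at the centre of its underside. A bystander
- ring_cutter: open steel ring cutter, 55 mm across, 31 mm tall, standing loose on the near side to the right; origin at the centre of its underside. A bystander

How it is judged:
On the way:
1. the fingertips dwell just above the cup that stands outside the rack (grasp point within 25 mm of its centre seen from above and lower than 130 mm above the worktop, for 0.8 s) (height (world z) of the grasp point below 0.13 m and ((horizontal distance between cup_a and rack above 0.14 m and horizontal distance between the grasp point and cup_a below 0.025 m) or (horizontal distance between cup_b and rack above 0.14 m and horizontal distance between the grasp point and cup_b below 0.025 m) or (horizontal distance between cup_c and rack above 0.14 m and horizontal distance between the grasp point and cup_c below 0.025 m) or (horizontal distance between cup_d and rack above 0.14 m and horizontal distance between the grasp point and cup_d below 0.025 m) or (horizontal distance between cup_e and rack above 0.14 m and horizontal distance between the grasp point and cup_e below 0.025 m) or (horizontal distance between cup_f and rack above 0.14 m and horizontal distance between the grasp point and cup_f below 0.025 m))), for 0.8 s.
At the end, for the whole second after the job is handed in: the fingertips stay just above the rack's empty place (grasp point within 25 mm of its centre seen from above and lower than 130 mm above the worktop), touching nothing, and every cup and bystander stands upright within 8 mm of where it began (height (world z) of the grasp point below 0.13 m and ((horizontal distance between the grasp point and place_1 below 0.025 m and horizontal distance between each of cup_a, cup_b, cup_c, cup_d, cup_e, cup_f and place_1 above 0.035 m) or (horizontal distance between the grasp point and place_2 below 0.025 m and horizontal distance between each of cup_a, cup_b, cup_c, cup_d, cup_e, cup_f and place_2 above 0.035 m) or (horizontal distance between the grasp point and place_3 below 0.025 m and horizontal distance between each of cup_a, cup_b, cup_c, cup_d, cup_e, cup_f and place_3 above 0.035 m) or (horizontal distance between the grasp point and place_4 below 0.025 m and horizontal distance between each of cup_a, cup_b, cup_c, cup_d, cup_e, cup_f and place_4 above 0.035 m) or (horizontal distance between the grasp point and place_5 below 0.025 m and horizontal distance between each of cup_a, cup_b, cup_c, cup_d, cup_e, cup_f and place_5 above 0.035 m) or (horizontal distance between the grasp point and place_6 below 0.025 m and horizontal distance between each of cup_a, cup_b, cup_c, cup_d, cup_e, cup_f and place_6 above 0.035 m)) and distance of each of cup_a, cup_b, cup_c, cup_d, cup_e, cup_f, cup_sleeve, ring_cutter from where it was at the start of the episode below 0.008 m and not (contact force between any of the fingers, the arm and anything else above 0.3 N) and angle between each of cup_a, cup_b, cup_c, cup_d, cup_e, cup_f's own z axis and vertical below 0.15 rad); the arm keeps its last pose, push and grip.
It fails at once if the robot touches anything (over 0.3 N) (contact force between any of the fingers, the arm and anything else above 0.3 N).
It fails at once if a cup or bystander is moved or lifted by more than 8 mm (distance of any of cup_a, cup_b, cup_c, cup_d, cup_e, cup_f, cup_sleeve, ring_cutter from where it was at the start of the episode above 0.008 m).
It also fails if it takes over 40 s, if anything falls off the work surface, if the arm or the gripper's body presses on something with over 40 N, if the wrist force passes 120 N, or if a joint passes its speed limit or range.

## Working session

There is one attempt and no reset: what is moved stays moved. The work goes in short steps, Python scripts to look and compute and a tool call to move; the robot and the scene stay as the last step left them, time stands still between calls to the robot, and variables do not carry over. Pictures are saved under pics/ and viewed, at most 10 in all, crops included, and the job is handed in when it is done.

Besides the shell and the picture viewer there is one more tool, called after "Call:" as a command line: name --argument value ..., lists and objects as JSON in quotes. carry_out: Moves the arm, as the interface text tells. Its arguments: {"type":"object","properties":{"commands":{"type":"array"},"newtons":{"type":"number"}},"required":["commands"]}

```bash
mkdir -p pics; cat > h.py <<'E'
import numpy as np, cv2
from cell import robot
def px2w(c,at,z):
    V=np.array(c["view"]);R=V[:3,:3];o=-R.T@V[:3,3]
    d=R.T@np.array([(at[0]-c["cx"])/c["fx"],-(at[1]-c["cy"])/c["fy"],-1.])
    return o+d*(z-o[2])/d[2]
def save(c,n): cv2.imwrite("pics/"+n,cv2.cvtColor(c["pixels"],cv2.COLOR_RGB2BGR))
E
python3 - <<'E'
from h import *
c=robot.read_camera("top");save(c,"top.png")
print([k for k in c]); s=robot.observe();print(s["tool_pos"],s["tool_rot"],s["time"])
for n,z in [("cup_a",0),("place_1",.012),("rack",0),("cup_sleeve",0),("ring_cutter",0)]:
    for r in robot.tip_of(c,n): print(n,np.round(r["at"]),round(r["p"],2),px2w(c,r["at"],z).round(3))
for r in robot.find_in(c,"cup_a"): print("find",np.round(r["at"]),round(r["p"],2),px2w(c,r["at"],.04).round(3))
c=robot.read_camera("side");save(c,"side.png")
for n,z in [("cup_a",0),("place_1",.012)]:
    for r in robot.tip_of(c,n): print("side",n,np.round(r["at"]),round(r["p"],2),px2w(c,r["at"],z).round(3))
E
```

```text
['pixels', 'fx', 'fy', 'cx', 'cy', 'view', 'shot']
[ 0.1469624  -0.50361467  0.24305733] [-3.14009846e+00 -2.19163796e-04  2.83749016e-01] 0.05
cup_a [450. 222.] 0.84 [ 0.614 -0.244  0.   ]
cup_a [211. 257.] 0.82 [0.542 0.232 0.   ]
cup_a [284. 265.] 0.8 [0.527 0.087 0.   ]
cup_a [255. 222.] 0.74 [0.613 0.145 0.   ]
cup_a [216. 220.] 0.69 [0.615 0.223 0.   ]
place_1 [289. 228.] 0.92 [0.599 0.077 0.012]
place_1 [215. 220.] 0.87 [0.615 0.224 0.012]
place_1 [281. 269.] 0.81 [0.519 0.092 0.012]
place_1 [252. 224.] 0.65 [0.608 0.15  0.012]
place_1 [210. 258.] 0.62 [0.54  0.233 0.012]
place_1 [247. 264.] 0.61 [0.528 0.16  0.012]
rack [246. 240.] 0.62 [0.575 0.163 0.   ]
cup_sleeve [212. 217.] 0.69 [0.622 0.231 0.   ]
cup_sleeve [387. 172.] 0.58 [ 0.713 -0.119  0.   ]
ring_cutter [410. 292.] 0.6 [ 0.474 -0.164  0.   ]
find [251. 219.] 0.9 [0.615 0.15  0.04 ]
find [206. 258.] 0.85 [0.539 0.234 0.04 ]
find [452. 222.] 0.8 [ 0.609 -0.239  0.04 ]
find [285. 263.] 0.68 [0.531 0.084 0.04 ]
find [288. 225.] 0.6 [0.604 0.08  0.04 ]
find [211. 217.] 0.55 [0.618 0.226 0.04 ]
find [244. 244.] 0.49 [0.567 0.162 0.04 ]
side cup_a [299. 351.] 0.95 [0.618 0.231 0.   ]
side cup_a [312. 310.] 0.87 [0.607 0.149 0.   ]
side cup_a [351. 362.] 0.75 [ 0.542  0.245 -0.   ]
side cup_a [318. 278.] 0.58 [0.601 0.075 0.   ]
side cup_a [326. 175.] 0.57 [ 0.608 -0.249  0.   ]
side place_1 [318. 276.] 0.92 [0.602 0.081 0.012]
side place_1 [359. 315.] 0.78 [0.531 0.165 0.012]
side place_1 [360. 281.] 0.71 [0.532 0.088 0.012]
```

View pics/top.png

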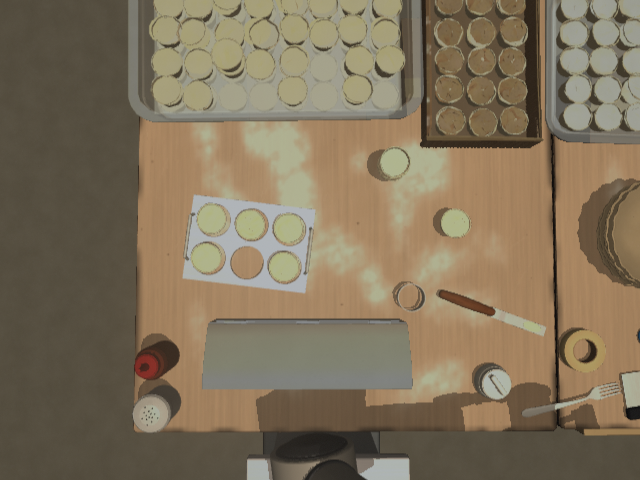

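View pics/side.png

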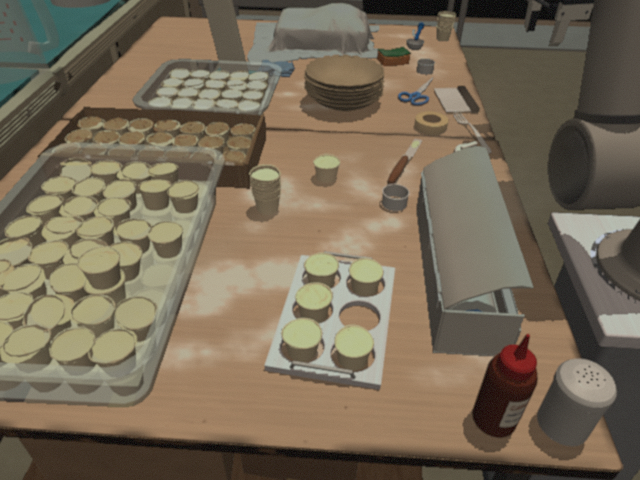

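The top image shows the lone cup at about (454,222), which is world (0.61, -0.243). The rack's only empty hole is near-middle, at about (247,263), world (0.53, 0.162). The side image agrees, with the hole at (359,316) and the cup at (326,170). There is also a tall wrap box near x<0.43, so I'll keep the gripper's long axis along y and travel high.

Call:
carry_out --commands '[[[0, 0, 0], 0.142, 1], [[0, 0, 0], 0.142, 1], [[0.033, -0.0186, 0], 0, 1], [[0.033, -0.0186, 0], 0, 1], [[0.033, -0.0186, 0], 0, 1], [[0.033, -0.0186, 0], 0, 1], [[0.033, -0.0186, 0], 0, 1], [[0.033, -0.0186, 0], 0, 1], [[0.033, -0.0186, 0], 0, 1], [[0.033, -0.0186, 0], 0, 1], [[0.033, -0.0186, 0], 0, 1], [[0.033, -0.0186, 0], 0, 1], [[0.033, -0.0186, 0], 0, 1], [[0.033, -0.0186, 0], 0, 1], [[0.033, -0.0186, 0], 0, 1], [[0.033, -0.0186, 0], 0, 1], [[0, 0, 0], 0, 1]]'

```text
time: 2.62
tool_pos: [0.6107, -0.2419, 0.2429]
tool_rot: [-3.141, 0.0, 0.003]
contact_force: [-0.6, 0.4, -0.4]
opening: 0.0918
grip_force: 0.0
```

```bash
cat > w.py <<'E'
from h import *
from scipy.spatial.transform import Rotation as Ro
import sys
def wrist(fn,z,names):
    s=robot.observe();c=robot.read_camera("wrist");save(c,fn)
    T=np.eye(4);T[:3,:3]=Ro.from_euler("xyz",s["tool_rot"]).as_matrix();T[:3,3]=s["tool_pos"]
    c2=dict(c);c2["view"]=np.linalg.inv(T@np.array(c["T_tool_cam"]))
    print(s["time"],np.round(s["tool_pos"],4),np.round(s["tool_rot"],3),np.round(s["qpos"],2))
    for n in names:
        for r in robot.find_in(c,n): print("find",n,np.round(r["at"]),round(r["p"],2),px2w(c2,r["at"],z).round(3))
        for r in robot.tip_of(c,n): print("tip",n,np.round(r["at"]),round(r["p"],2),px2w(c2,r["at"],.012 if "place" in n else 0).round(3))
E
python3 -c "
from w import *
wrist('w1.png',.042,['cup_a'])"
```

```text
2.625 [ 0.6107 -0.2419  0.2429] [-3.141e+00  0.000e+00  3.000e-03] [-0.49  0.59  1.12  0.    1.43  1.07]
find cup_a [328. 213.] 0.89 [ 0.612 -0.245  0.042]
find cup_a [ 32. 218.] 0.67 [0.605 0.068 0.042]
tip cup_a [327. 208.] 0.95 [ 0.608 -0.244 -0.   ]
tip cup_a [ 55. 214.] 0.78 [0.6   0.078 0.   ]
```

View pics/w1.png

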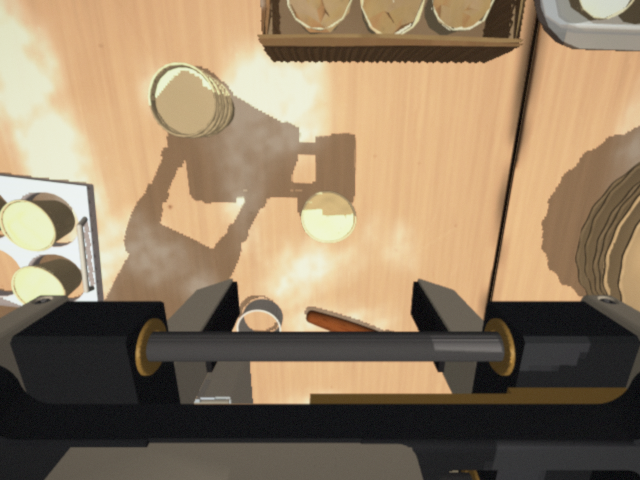

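The wrist view shows the lone cup at (328,215), 1–3 mm from directly below the tool. The sleeve at (190,100) and the cutter at (258,315) are well to the side. I'll descend, dwell and rise.

Call:
carry_out --commands '[[[0, 0.003, 0.035], 0, 1], [[0, 0, 0.035], 0, 1], [[0, 0, 0.035], 0, 1], [[0, 0, 0.02], 0, 1], [[0, 0, 0.01], 0, 1], [[0, 0, 0], 0, 1], [[0, 0, 0], 0, 1], [[0, 0, 0], 0, 1], [[0, 0, 0], 0, 1], [[0, 0, 0], 0, 1], [[0, 0, 0], 0, 1], [[0, 0, 0], 0, 1], [[0, 0, 0], 0, 1], [[0, 0, 0], 0, 1], [[0, 0, 0], 0, 1], [[0, 0, 0], 0, 1], [[0, 0, 0], 0, 1], [[0, 0, 0], 0, 1]]'

```text
time: 5.03
tool_pos: [0.6091, -0.2467, 0.1088]
tool_rot: [3.141, -0.0, -0.0]
contact_force: [0.3, 0.4, 0.3]
opening: 0.0919
grip_force: 0.0
```

Call:
carry_out --commands '[[[0, 0, -0.035], 0, 1], [[0, 0, -0.035], 0, 1], [[0, 0, -0.035], 0, 1], [[0, 0, -0.03], 0, 1], [[-0.008, -0.041, 0], 0, 1], [[-0.008, -0.041, 0], 0, 1], [[-0.008, -0.041, 0], 0, 1], [[-0.008, -0.041, 0], 0, 1], [[-0.008, -0.041, 0], 0, 1], [[-0.008, -0.041, 0], 0, 1], [[-0.008, -0.041, 0], 0, 1], [[-0.008, -0.041, 0], 0, 1], [[-0.008, -0.041, 0], 0, 1], [[-0.008, -0.038, 0], 0, 1], [[0, 0, 0], 0, 1]]'

```text
time: 6.9
tool_pos: [0.5284, 0.1626, 0.2438]
tool_rot: [-3.141, -0.0, 0.003]
contact_force: [1.0, -0.4, 0.5]
opening: 0.0921
grip_force: 0.0
```

```bash
python3 -c "
from w import *
wrist('w2.png',.042,['cup_a','place_1'])"
```

```text
6.9 [0.5284 0.1626 0.2438] [-3.141e+00 -0.000e+00  3.000e-03] [0.16 0.39 1.45 0.   1.3  1.73]
find cup_a [257. 201.] 0.82 [0.542 0.234 0.042]
find cup_a [405. 144.] 0.81 [0.599 0.084 0.042]
find cup_a [336. 138.] 0.81 [0.605 0.152 0.042]
find cup_a [395. 219.] 0.79 [0.524 0.088 0.042]
find cup_a [262. 125.] 0.76 [0.617 0.224 0.042]
tip cup_a [333. 140.] 0.94 [0.602 0.154 0.   ]
tip cup_a [398. 145.] 0.9 [0.598 0.082 0.   ]
tip cup_a [270. 129.] 0.85 [0.614 0.224 0.   ]
tip cup_a [265. 199.] 0.76 [0.536 0.233 0.   ]
tip cup_a [388. 209.] 0.65 [0.524 0.088 0.   ]
find place_1 [324. 167.] 0.56 [0.577 0.163 0.042]
```

View pics/w2.png

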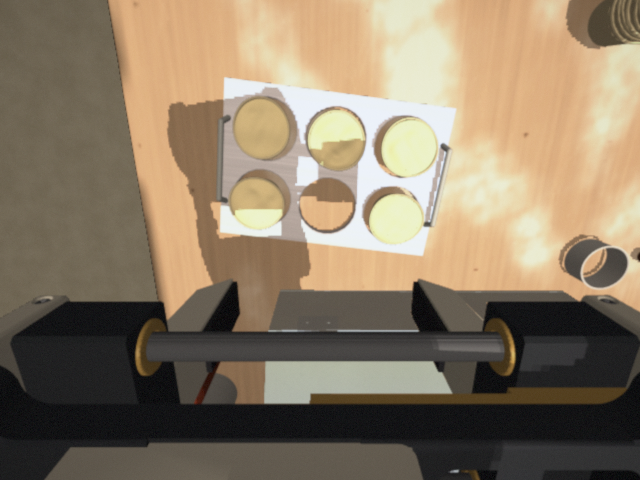

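The wrist view shows the empty hole at (327,205), close under the tool with a full cup on each side. Before descending, I'll triangulate the wrap box's far edge (top row 320, wrist row 292) to check clearance.

```bash
python3 -c "
from w import *
s=robot.observe();c=robot.read_camera('wrist')
T=np.eye(4);T[:3,:3]=Ro.from_euler('xyz',s['tool_rot']).as_matrix();T[:3,3]=s['tool_pos']
w=dict(c);w['view']=np.linalg.inv(T@np.array(c['T_tool_cam']));t=robot.read_camera('top');sd=robot.read_camera('side')
print(px2w(w,(327,205),.012))
print(np.array(c['T_tool_cam']).round(3))
for z in (0,.04,.08,.1,.12,.14): print(z,px2w(t,(213,320),z).round(3),px2w(t,(410,320),z).round(3),'w',px2w(w,(278,292),z).round(3),px2w(w,(270,332),z).round(3),'side',px2w(sd,(435,290),z).round(3),px2w(sd,(425,155),z).round(3))
"
```

```text
[0.53270637 0.15690877 0.012     ]
[[ 0.     0.952  0.306  0.082]
 [ 1.    -0.    -0.    -0.   ]
 [-0.     0.306 -0.952 -0.14 ]
 [ 0.     0.     0.     1.   ]]
0 [0.418 0.227 0.   ] [ 0.418 -0.162  0.   ] w [0.417 0.22  0.   ] [0.358 0.233 0.   ] side [0.405 0.087 0.   ] [ 0.385 -0.353  0.   ]
0.04 [0.422 0.22  0.04 ] [ 0.422 -0.155  0.04 ] w [0.437 0.213 0.04 ] [0.384 0.225 0.04 ] side [0.415 0.127 0.04 ] [ 0.396 -0.284  0.04 ]
0.08 [0.425 0.214 0.08 ] [ 0.425 -0.148  0.08 ] w [0.457 0.207 0.08 ] [0.411 0.218 0.08 ] side [0.425 0.168 0.08 ] [ 0.407 -0.216  0.08 ]
0.1 [0.427 0.21  0.1  ] [ 0.427 -0.145  0.1  ] w [0.468 0.204 0.1  ] [0.424 0.214 0.1  ] side [0.43  0.188 0.1  ] [ 0.413 -0.182  0.1  ]
0.12 [0.429 0.207 0.12 ] [ 0.429 -0.142  0.12 ] w [0.478 0.201 0.12 ] [0.437 0.21  0.12 ] side [0.434 0.208 0.12 ] [ 0.419 -0.147  0.12 ]
0.14 [0.431 0.204 0.14 ] [ 0.431 -0.138  0.14 ] w [0.488 0.198 0.14 ] [0.45  0.206 0.14 ] side [0.439 0.228 0.14 ] [ 0.424 -0.113  0.14 ]
```

The box's far edge is at x≈0.43 and about 0.11 m high. The gripper body will stay about 60 mm from it and higher, so the descent is clear.

Call:
carry_out --commands '[[[0.003, 0.003, 0.035], 0, 1], [[0, 0, 0.035], 0, 1], [[0, 0, 0.035], 0, 1], [[0, 0, 0.02], 0, 1], [[0, 0, 0.01], 0, 1], [[0, 0, 0], 0, 1], [[0, 0, 0], 0, 1], [[0, 0, 0], 0, 1], [[0, 0, 0], 0, 1], [[0, 0, 0], 0, 1], [[0, 0, 0], 0, 1], [[0, 0, 0], 0, 1], [[0, 0, 0], 0, 1]]'

```text
time: 8.93
tool_pos: [0.5321, 0.1573, 0.1087]
tool_rot: [3.141, 0.0, -0.0]
contact_force: [0.8, 0.4, 0.5]
opening: 0.0915
grip_force: 0.0
```

```bash
python3 -c "
from h import *
s=robot.observe();print(s['time'],s['tool_pos'],s['qvel'])
print(robot.hand_in())"
```

```text
8.925 [0.53214556 0.15729606 0.10866045] [ 1.77082113e-03  6.77409282e-04  6.15352694e-04  4.86203209e-05
 -1.45544816e-03  1.41906881e-03]
the job is handed in; nothing more can be done
None
```

I pointed at the lone cup for over a second, then at the rack's empty near-middle place (place_2), where the arm is now holding still; I saw no sign of contact and the job is handed in, though no verdict came back.

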